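Refill the biscuit jar from the lidded box

ROBOT

A 6-joint arm with a two-finger parallel gripper is mounted at the origin on a cart in front of the work surface, level with it; the furniture and walls round the work are solid. World frame = base frame: x ahead of the robot, y to its left, z up, the work surface at z = 0. Lengths are in m, angles in rad, forces in N, time in s.
With the tool pointing down it reaches from about 0.3 to 0.775 m from the base axis. Payload 14.6 kg.
Tool frame: the origin (TCP) lies midway between the tips of the shut fingers; the grasp point (between the pads) lies 19 mm behind it; z points along the fingers, y is the line along which they close (so a half turn about z gives the same grasp; the last joint's range is limited). The gripper opens to 94 mm and grips with 3 to 60 N. Pads are 16 mm wide; open, the fingers measure 119 mm over their backs; the gripper's body (75 mm by 177 mm) begins 78 mm behind the grasp point.
Start: joints at [-1.37, 0.3, 1.521, -0, 1.321, -0.067], TCP at [0.146, -0.53, 0.205] pointing down, gripper open.
Joint ranges: [-3.03, 3.03], [-0.79, 2.21], [0.23, 2.52], [-1.04, 4.18], [0, 3.07], [-2.55, 2.55]. Speed limits (rad/s): [2.22, 2.22, 2.57, 3.14, 3.14, 3.14].

INTERFACE

Orientations are given as a 3x3 rotation matrix whose columns are the frame's x, y, z axes.
In Python, from station import r gives the robot as it stands.
- The arm moves only by the tool servo_tool, never from a script. Its argument "motion" is a list of rows, each a list of 2 entries, a list of its own where there are three numbers: the shift along the tool's x, y, z each as a share of 2 cm, from -1 to 1, then the turn, a rotation vector about the tool's x, y, z each as a share of 0.12 rad, from -1 to 1. A call has 1 to 10 rows; each row shifts and turns the commanded pose from where the row before left it, along the tool's axes as they then stand; what a row does not reach is not made up. A row lasts 1/12 s, in which the tool goes at most 41.7 mm and 7.16 degrees, less where a joint would pass 70% of its speed; a pose out of reach is approached as far as the arm can. A call with a number of a shift or a turn outside -1 to 1 is refused whole. A call with a gripper value outside its range is refused whole. "grip" is the opening, from -1 (shut) to 1 (fully open), set as the call begins (left out, the last holds). The fingers move at their own pace and stop on an object; the grip force is fixed at half the most. Time passes only in rows, so rows that do not move let the fingers close. It gives the time, the measured TCP pose, the force, the opening and the grip force at its end, in the units of the state.
- r.read_state(): the state, without advancing time (a new reading comes with each control period).
- r.camera(name): name is "scene" or "side" or "wrist"; returns the picture (400x640x3 uint8, red, green, blue); there is no depth.
- r.camera_info(name): a dict with "fx", "fy", "cx", "cy" (pixels), "view" (4x4, takes a point from world to camera coordinates). Camera axes: x right, y down, z forward; pixel columns grow to the right and rows downward; lengths in m; the calibration is good to about 2 mm. A picture is of the moment at which its call begins: read the wrist's pose just before it. camera_info takes no time and is no camera call; for the wrist camera it gives the pose at the moment of the call.
- r.close_job(): hands the job in; it is judged then, once.
The state is a dict: "time": time; "joints": joint angles; "dq": joint speeds; "effort": joint torques, N m; "tool_pos": TCP position; "orientation": TCP orientation; "ft_force": force on the tool from outside, world axes, zero at the start; "moment": the same for the moment, N m; "finger_gap": finger opening in m; "grip_force": force on a finger pad.
Only numpy, scipy, OpenCV 4.12 (cv2) and the standard library are available. Lean on these libraries where they do the work, as an engineer would, in place of code of your own. Each camera call takes 0.05 s, during which the arm holds its last target. There are 200 camera calls.

TASK

Refill the biscuit jar: swing the lid of the wooden biscuit box up and over until it stays open by itself and let go of it, then lift out the two rusks and feed them one at a time through the neck of the white jar so that both end up right inside it. Leave the lid open and the jar standing upright about where it was, and do not disturb the shaker, the mug or the two spice jars.

Things in the scene. Friction and masses are not known exactly. Their poses are not given: they have to be found in the camera images.
- biscuit_box: narrow plain wooden box fixed to the worktop, outside 130 mm deep (x) x 102 mm wide (y) x 100 mm high, walls 6 mm thick, inner floor 18 mm above its underside. Origin: centre of its underside; its x axis points from the front (handle side) to the hinge side, z up.
- lid (a joint): angle of the box's lid about the hinge on its far (+x) upper rim: 0 closed, grows as the front edge rises; the stop is at 1.9 rad. The hinge moves freely: below about 1.55 rad the lid falls shut, beyond it falls back against the stop and stays. The lid is a 134 mm deep (from the hinge), 108 mm wide, 10 mm thick wooden board of about 0.25 kg lying on the rim.
- lid_hinge (a point): middle of the hinge line, on the box's far upper rim, 65 mm along the box's +x axis and 100 mm above its underside. The hinge line runs along the box's y axis. Beware of the wall cabinet: above 0.47 m height it overhangs the back, its front running from x 0.60, y -0.24 to x 0.72, y 0.20 (m, robot's frame).
- lid_handle (a point): middle of the lid's handle: a round steel bar of 12 mm diameter, 80 mm long, parallel to the hinge, carried by two arms in front of the lid's front edge, in the plane of the lid; its axis is 40 mm beyond the edge, 174 mm from the hinge line and (closed) 5 mm above the rim, 105 mm above the worktop. The gap between bar and edge is 34 mm.
- rusk_front: thick brown rusk (rigid, about 50 g) standing on end in the front half of the box: 40 mm (x) x 24 mm (y) x 60 mm high, round-edged. Origin: centre of its lower end, z along its height. It stands nearly square to the box, with about 28 mm of room to the side walls.
- rusk_front_center (a point): centre of the front rusk, 30 mm above its origin
- rusk_rear: the same kind of rusk, standing behind the first in the half of the box next to the hinge. Origin: centre of its lower end.
- rusk_rear_center (a point): centre of the rear rusk, 30 mm above its origin
- jar: loose, open, white ceramic biscuit jar, about 0.8 kg, 145 mm high: belly 100 mm across up to 96 mm, then a shoulder up to 120 mm and a straight neck of 78 mm outside and 70 mm inside diameter. Flat floor 6 mm thick. Origin: centre of its underside, z up.
- jar_mouth (a point): centre of the jar's mouth, at its rim, 145 mm above its underside Beware of the microwave: above 0.47 m height it overhangs the stove, its front running from x 0.47, y -0.21 to x 0.28, y -0.95 (m, robot's frame).
- shaker: bystander: steel shaker, 38 mm across, 88 mm high, at the front left. Origin: centre of its underside. Beware on this side of the tall fridge behind on the left: its nearest corner is at x -0.10, y 0.15 (m, robot's frame), where an elbow could swing out.
- spice_jar: bystander: spice jar, 46 mm across, 106 mm high, behind the biscuit jar. Origin: centre of its underside.
- spice_jar_low: bystander: spice jar, 47 mm across, 98 mm high, behind the biscuit jar. Origin: centre of its underside.
- mug: bystander: spotted mug with a handle, 82 mm across, 91 mm high, to the left of the box. Origin: centre of its underside.

How it is judged:
By the outcome, as a careful person would: the job done as asked, in the order asked, and still so for the second after the job is handed in, with the robot touching nothing.
It also fails if it takes over 64 s, if anything falls off the work surface, if the arm or the gripper's body presses on something with over 40 N, if the wrist force passes 120 N, or if a joint passes its speed limit or range.

## Working session

There is one attempt and no reset: what is moved stays moved. The work goes in short steps, Python scripts to look and compute and a tool call to move; the robot and the scene stay as the last step left them, time stands still between calls to the robot, and variables do not carry over. Pictures are saved under pics/ and viewed, at most 10 in all, crops included, and the job is handed in when it is done.

Besides the shell and the picture viewer there is one more tool, called after "Call:" as name(argument=value, ...), one argument or row to a line, values as JSON. servo_tool: Moves the arm, as the interface text tells. Its arguments: {"type":"object","properties":{"motion":{"type":"array","items":{"type":"array"}},"grip":{"type":"number"}},"required":["motion"]}

```bash
mkdir -p pics; ls
python3 - <<'E'
from station import r
import cv2,numpy as np
np.set_printoptions(precision=4,suppress=True)
s=r.read_state();print(s['time'],s['tool_pos'],s['orientation'],s['finger_gap'])
ims=[]
for n in('scene','side'):
    im=r.camera(n);cv2.imwrite(f'pics/{n}0.png',im[:,:,::-1])
    print(n,{k:np.array(v) for k,v in r.camera_info(n).items()})
E
```

```text
pics
0.0 [ 0.1455 -0.5301  0.2049] [[ 0.9644  0.2646 -0.0003]
 [ 0.2646 -0.9644  0.0011]
 [ 0.0001 -0.0012 -1.    ]] 0.09392347552227608
scene {'fx': array(414.5413), 'fy': array(414.5413), 'cx': array(315.1714), 'cy': array(204.8292), 'view': array([[ 0.8521, -0.5234, -0.0019, -0.4856],
       [-0.2712, -0.4385, -0.8568,  0.2624],
       [ 0.4476,  0.7306, -0.5156,  0.6857],
       [ 0.    ,  0.    ,  0.    ,  1.    ]])}
side {'fx': array(364.9051), 'fy': array(364.9051), 'cx': array(320.6552), 'cy': array(198.6644), 'view': array([[-0.4346, -0.9006,  0.0072,  0.2119],
       [-0.7316,  0.3484, -0.586 ,  0.47  ],
       [ 0.5253, -0.2599, -0.8103,  0.6543],
       [ 0.    ,  0.    ,  0.    ,  1.    ]])}
```

View pics/scene0.png

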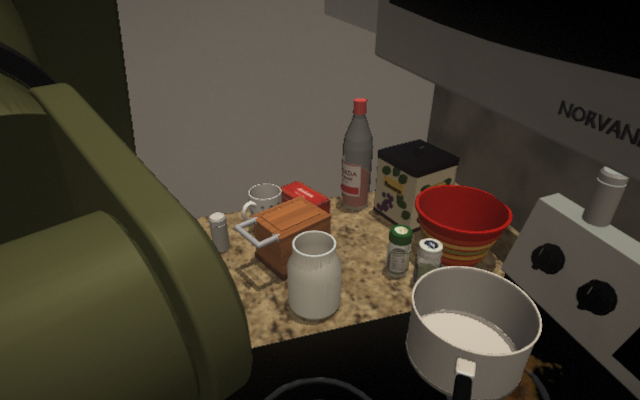

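View pics/side0.png

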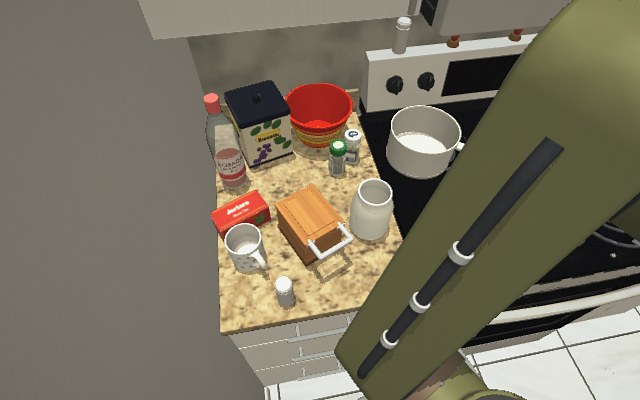

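The scene view shows the box (lid corner about 330,205, handle about 258,232) and the jar mouth at about (315,245). In the side view the handle bar is at about (330,242), the lid spans (277–345,185–250) and the jar mouth is at (375,193). I'll zoom in on both.

Run:
```python
import cv2,numpy as np
a=cv2.imread('pics/scene0.png')[185:325,230:350];b=cv2.imread('pics/side0.png')[170:290,268:400]
f=lambda i:cv2.convertScaleAbs(cv2.resize(i,None,fx=3.2 if i is b else 3,fy=3.2 if i is b else 3,interpolation=cv2.INTER_CUBIC),alpha=1.3)
A,B=f(a),f(b);o=np.zeros((425,800,3),np.uint8);o[:A.shape[0],:360]=A;o[:B.shape[0],370:370+B.shape[1]]=B
cv2.imwrite('pics/zoom.png',o)
```

```text
(no output)
```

View pics/zoom.png

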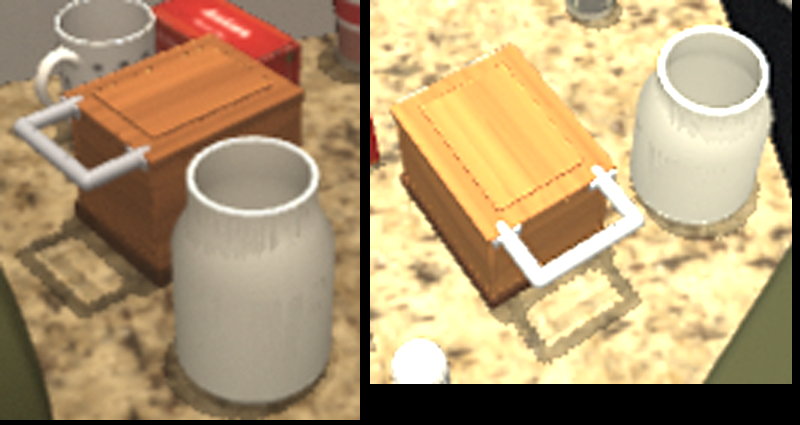

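```bash
cat > h.py <<'E'
from station import r
import cv2,numpy as np
from scipy.optimize import least_squares
np.set_printoptions(precision=4,suppress=True)
def proj(ci,P):
    V=np.array(ci['view']);p=np.atleast_2d(P)@V[:3,:3].T+V[:3,3]
    return np.c_[ci['fx']*p[:,0]/p[:,2]+ci['cx'],ci['fy']*p[:,1]/p[:,2]+ci['cy']]
def atz(ci,uv,z):
    V=np.array(ci['view']);R=V[:3,:3];c=-R.T@V[:3,3]
    d=R.T@np.array([(uv[0]-ci['cx'])/ci['fx'],(uv[1]-ci['cy'])/ci['fy'],1]);return c+d*(z-c[2])/d[2]
def tf(x,y,a,L):
    L=np.array(L,float);c,s=np.cos(a),np.sin(a);return np.c_[x+c*L[:,0]-s*L[:,1],y+s*L[:,0]+c*L[:,1],L[:,2]]
E
python3 - <<'E'
from h import *
S,D=r.camera_info('scene'),r.camera_info('side')
L=[[.065,.054,.11],[.065,-.054,.11],[-.069,-.054,.11],[-.069,.054,.11],[-.109,.04,.105],[-.109,-.04,.105]]
us=np.array([[215,40],[302,95],[152,160],[65,92],[20,127],[88,182]])/3+[230,185]
ud=(np.array([[393,108],[518,47],[615,162],[492,240],[541,279],[640,217]])-[370,0])/3.2+[268,170]
f=lambda p:np.r_[proj(S,tf(*p,L))-us,proj(D,tf(*p,L))-ud].ravel()
q=least_squares(f,[.5,.0,0],loss='soft_l1');print(q.x,q.fun.reshape(-1,2) if 0 else f(q.x).reshape(-1,2))
print('handle,hinge',tf(*q.x,[[-.109,0,.105],[.065,0,.1]]))
js=np.array([253,177])/3+[230,185];jd=np.array([342,72])/3.2+[268,170]
print('jar',atz(S,js,.145),atz(D,jd,.145))
print('shaker',atz(S,(218,217),.088),atz(D,(284,284),.088),'mug',atz(S,(265,192),.091),atz(D,(244,237),.091))
print('spice',atz(S,(401,231),.106),atz(D,(338,146),.106),atz(S,(431,243),.098),atz(D,(352,133),.098))
E
```

```text
[0.521  0.0124 0.1406] [[-0.8716 -2.9533]
 [ 1.7252 -1.6972]
 [-0.3262  0.5406]
 [-1.3078  0.0081]
 [ 0.7089  0.0647]
 [-0.3382 -0.0797]
 [-0.0689 -1.2272]
 [-0.2953 -2.249 ]
 [ 2.0445  0.806 ]
 [-0.0748 -0.0484]
 [ 0.3789 -0.4277]
 [-0.2901  0.7001]]
handle,hinge [[ 0.4131 -0.0029  0.105 ]
 [ 0.5854  0.0215  0.1   ]]
jar [ 0.4827 -0.1397  0.145 ] [ 0.4823 -0.1324  0.145 ]
shaker [0.3953 0.1212 0.088 ] [0.3928 0.1307 0.088 ] mug [0.5291 0.1634 0.091 ] [0.533  0.1693 0.091 ]
spice [ 0.6799 -0.1484  0.106 ] [ 0.6795 -0.1426  0.106 ] [ 0.7104 -0.2018  0.098 ] [ 0.7135 -0.2039  0.098 ]
```

```bash
cat >> h.py <<'E'
from scipy.spatial.transform import Rotation as Ro
BX,BY,YAW=.521,.0124,.1406
def ori(yaw,p):  # tool y horizontally along yaw, pitched forward p
    b=np.array([np.cos(yaw),np.sin(yaw),0]);zh=np.array([0,0,1.])
    z=np.sin(p)*b-np.cos(p)*zh;y=np.cos(p)*b+np.sin(p)*zh
    return np.c_[np.cross(y,z),y,z]
def plan(way,start=None,dec=2):
    """way: list of (tcp pos, R, nrows or None); prints rounded rows, tracks rounding"""
    s=r.read_state();p,R=start or (np.array(s['tool_pos']),np.array(s['orientation']))
    for q,Q,n in way:
        q=np.array(q);rv0=Ro.from_matrix(R.T@Q).magnitude()
        if n is None:n=int(np.ceil(max(np.linalg.norm(q-p)/.024,rv0/.115,1)))
        rows=[]
        for i in range(n):
            k=n-i
            d=R.T@((q-p)/k);t=Ro.from_matrix(R.T@Q).as_rotvec()/k
            ds=np.round(np.clip(d/.02,-1,1),dec);ts=np.round(np.clip(t/.12,-1,1),dec)
            rows.append([ds.tolist(),ts.tolist()])
            p=p+R@(ds*.02);R=R@Ro.from_rotvec(ts*.12).as_matrix()
        print(n,'err',np.linalg.norm(p-q)*1000,'mm');
        for j in range(0,n,10):print(str(rows[j:j+10]).replace(' ','').replace('-0.0,','0,').replace('-0.0]','0]').replace('.0,',',').replace('.0]',']'))
    return p,R
def box(x,y,z):return tf(BX,BY,YAW,[[x,y,z]])[0]
E
python3 - <<'E'
from h import *
Q=ori(YAW,0)
h=box(-.109,0,.105)
plan([([h[0],h[1],.19],Q,24),([h[0],h[1],.125],Q,4)])
E
```

```text
24 err 57.373668608344296 mm
[[[0.83,-0.91,0.03],[0,0,-0.5]],[[0.88,-0.86,0.03],[0,0,-0.5]],[[0.93,-0.81,0.03],[0,0,-0.5]],[[0.98,-0.75,0.03],[0,0,-0.5]],[[1,-0.69,0.03],[0,0,-0.5]],[[1,-0.63,0.03],[0,0,-0.5]],[[1,-0.56,0.03],[0,0,-0.5]],[[1,-0.49,0.03],[0,0,-0.5]],[[1,-0.42,0.03],[0,0,-0.5]],[[1,-0.35,0.03],[0,0,-0.5]]]
[[[1,-0.28,0.03],[0,0,-0.5]],[[1,-0.2,0.03],[0,0,-0.5]],[[1,-0.12,0.03],[0,0,-0.5]],[[1,-0.04,0.03],[0,0,-0.5]],[[1,0.04,0.04],[0,0,-0.5]],[[1,0.12,0.03],[0,0,-0.5]],[[1,0.21,0.04],[0,0,-0.5]],[[1,0.3,0.03],[0,0,-0.5]],[[1,0.4,0.04],[0,0,-0.5]],[[1,0.5,0.03],[0,0,-0.51]]]
[[[1,0.61,0.04],[0,0,-0.5]],[[1,0.73,0.03],[0,0,-0.51]],[[1,0.88,0.04],[0,0,-0.5]],[[1,1,0.03],[0,-0.01,-0.51]]]
4 err 0.14223045752237176 mm
[[[0.71,0.07,0.81],[0,0,0]],[[0.71,0.07,0.81],[0,0,0]],[[0.72,0.07,0.81],[0,0,0]],[[0.71,0.08,0.82],[0,0,0]]]
```

Call:
servo_tool(
  motion=[
    [[0.8,-0.9,0],[0,0,-0.5]],
    [[0.9,-0.85,0],[0,0,-0.5]],
    [[0.95,-0.8,0],[0,0,-0.5]],
    [[1,-0.75,0],[0,0,-0.5]],
    [[1,-0.7,0],[0,0,-0.5]],
    [[1,-0.65,0],[0,0,-0.5]],
    [[1,-0.55,0],[0,0,-0.5]],
    [[1,-0.5,0],[0,0,-0.5]],
    [[1,-0.4,0],[0,0,-0.5]],
    [[1,-0.35,0],[0,0,-0.5]],
  ],
  grip=-0.23,
)

```text
time: 0.93
tool_pos: [0.2484, -0.3181, 0.2053]
orientation: [[0.644, 0.765, -0.0], [0.765, -0.644, 0.0], [0.0, -0.0, -1.0]]
ft_force: [1.2, -0.9, -0.0]
finger_gap: 0.0366
grip_force: 0.0
```

Call:
servo_tool(
  motion=[
    [[1,-0.3,0],[0,0,-0.5]],
    [[1,-0.2,0],[0,0,-0.5]],
    [[1,-0.1,0],[0,0,-0.5]],
    [[1,0,0],[0,0,-0.5]],
    [[1,0,0],[0,0,-0.5]],
    [[1,0.1,0],[0,0,-0.5]],
    [[1,0.2,0],[0,0,-0.5]],
    [[1,0.3,0],[0,0,-0.5]],
    [[1,0.4,0],[0,0,-0.5]],
    [[1,0.5,0],[0,0,-0.5]],
  ],
)

```text
time: 1.77
tool_pos: [0.3507, -0.1392, 0.2054]
orientation: [[0.1, 0.995, -0.0], [0.995, -0.1, 0.0], [-0.0, -0.0, -1.0]]
ft_force: [-1.3, -0.0, -1.0]
finger_gap: 0.0362
grip_force: 0.0
```

Call:
servo_tool(
  motion=[
    [[1,0.6,0],[0,0,-0.5]],
    [[1,0.7,0],[0,0,-0.5]],
    [[1,0.9,0],[0,0,-0.5]],
    [[1,1,0],[0,0,-0.5]],
    [[0.7,0,0],[0,0,0]],
    [[0.7,0,0],[0,0,0]],
    [[0,0,0],[0,0,0]],
  ],
)

```text
time: 2.35
tool_pos: [0.4113, -0.031, 0.2051]
orientation: [[-0.139, 0.99, -0.001], [0.99, 0.139, 0.0], [0.001, -0.001, -1.0]]
ft_force: [-0.8, -0.4, 0.6]
finger_gap: 0.0359
grip_force: 0.0
```

Run:
```python
from h import *
ci=r.camera_info('wrist');im=r.camera('wrist');cv2.imwrite('pics/w1.png',im[:,:,::-1])
print({k:np.array(v) for k,v in ci.items()})
h=box(-.109,0,.105)
L=tf(BX,BY,YAW,[[-.109,.04,.105],[-.109,-.04,.105],[-.069,.054,.11],[-.069,-.054,.11],[.065,.054,.11],[.065,-.054,.11]])
print(proj(ci,L))
plan([([h[0],h[1],.13],ori(YAW,0),None)])
s=r.read_state();print(s['time'],s['tool_pos'],s['joints'],s['ft_force'],s['finger_gap'])
```

```text
{'fx': array(295.1666), 'fy': array(295.1666), 'cx': array(318.4256), 'cy': array(199.4966), 'view': array([[ 0.9905,  0.1372, -0.0014, -0.4022],
       [ 0.1328, -0.9555,  0.2633, -0.1135],
       [ 0.0348, -0.261 , -0.9647,  0.3696],
       [ 0.    ,  0.    ,  0.    ,  1.    ]])}
[[325.2967 127.2385]
 [325.0394 209.903 ]
 [370.1328 111.1677]
 [365.4296 224.7923]
 [519.986  110.7051]
 [500.7106 224.4871]]
4 err 0.08993759630505754 mm
[[[0.36,0.07,0.94],[0,0,0]],[[0.36,0.07,0.94],[0,0,0]],[[0.35,0.07,0.94],[0,0,-0.01]],[[0.36,0.08,0.94],[0,0,0]]]
2.4 [ 0.4114 -0.032   0.2053] [-0.1664 -0.0119  1.8783 -0.      1.2757 -0.3052] [0.8026 0.0365 0.4106] 0.03654087970267835
```

View pics/w1.png

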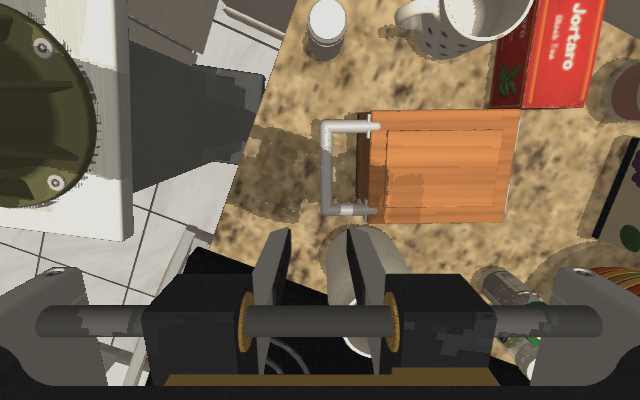

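The wrist view shows the bar at column 326, rows 125–212, and the prediction was 325, 127–210, so the box pose holds. Next I descend and grip the bar.

Call:
servo_tool(
  motion=[
    [[0.7,0.15,0.5],[0,0,0]],
    [[0.75,0.15,0.5],[0,0,0]],
    [[0,0,1],[0,0,0]],
    [[0,0,1],[0,0,0]],
    [[0,0,1],[0,0,0]],
    [[0,0,1],[0,0,0]],
    [[0,0,0.9],[0,0,0]],
    [[0,0,0],[0,0,0]],
  ],
)

```text
time: 3.07
tool_pos: [0.412, -0.0037, 0.0848]
orientation: [[-0.136, 0.991, -0.005], [0.991, 0.136, 0.0], [0.001, -0.005, -1.0]]
ft_force: [-0.4, -0.2, -0.6]
finger_gap: 0.0364
grip_force: 0.0
```

Call:
servo_tool(
  motion=[
    [[0,0,0],[0,0,0]],
    [[0,0,0],[0,0,0]],
    [[0,0,0],[0,0,0]],
    [[0,0,0],[0,0,0]],
    [[0,0,0],[0,0,0]],
    [[0,0,0],[0,0,0]],
  ],
  grip=-1,
)

```text
time: 3.57
tool_pos: [0.4146, -0.0032, 0.0884]
orientation: [[-0.137, 0.991, 0.003], [0.991, 0.137, -0.0], [-0.001, 0.003, -1.0]]
ft_force: [5.9, 0.0, 3.0]
finger_gap: 0.0112
grip_force: 30.0
```

Run:
```python
from h import *
s=r.read_state();print(s['time'],s['tool_pos'],s['ft_force'],s['finger_gap'])
# bar relative to the measured grasp point
R=np.array(s['orientation']);g=np.array(s['tool_pos'])-.019*R[:,2]
c=box(.065,0,.1);b=np.array([np.cos(YAW),np.sin(YAW),0])
off=g-box(-.109,0,.105);print('off',off)
rad=np.hypot(.174,.005);a0=np.arctan2(.005,.174)
w=[]
lat=off-b*(off@b);lat[2]=0
for th in np.arange(.1,1.76,.0971):
    pos=c+lat+rad*(-np.cos(th+a0)*b+np.sin(th+a0)*np.array([0,0,1]))
    Q=ori(YAW,.5*min(1,th/1.6));w.append((pos+.019*Q[:,2],Q,1))
plan(w)
```

```text
3.5667 [ 0.4146 -0.0032  0.0884] [5.901  0.0011 2.9858] 0.011175136425815635
off [ 0.0014 -0.0003  0.0024]
1 err 0.023889604532547185 mm
[[[0,0.03,-0.75],[-0.24,0.01,-0.03]]]
1 err 0.09942355561349195 mm
[[[0,0.2,-0.83],[-0.25,0,0]]]
1 err 0.08411630868674666 mm
[[[0,0.31,-0.79],[-0.25,0,0]]]
1 err 0.06831445937046521 mm
[[[0,0.41,-0.76],[-0.25,0,0]]]
1 err 0.10222651724847605 mm
[[[0,0.5,-0.7],[-0.26,0,0]]]
1 err 0.05075766079879722 mm
[[[0,0.58,-0.64],[-0.25,0,0]]]
1 err 0.06424349593163388 mm
[[[0,0.66,-0.56],[-0.25,0,0]]]
1 err 0.1034009576588017 mm
[[[0,0.73,-0.48],[-0.26,0,0]]]
1 err 0.06934805562391766 mm
[[[0,0.78,-0.38],[-0.25,0,0]]]
1 err 0.11960439335505368 mm
[[[0,0.83,-0.28],[-0.25,0,0]]]
1 err 0.10023995782107278 mm
[[[0,0.85,-0.18],[-0.25,0,0]]]
1 err 0.07104840732973101 mm
[[[0,0.87,-0.08],[-0.26,0,0]]]
1 err 0.12828824897603253 mm
[[[0,0.87,0.03],[-0.25,0,0]]]
1 err 0.14937600791177155 mm
[[[0,0.86,0.14],[-0.25,0,0]]]
1 err 0.08112055842060753 mm
[[[0,0.84,0.25],[-0.26,0,0]]]
1 err 0.1212742001588451 mm
[[[0,0.8,0.35],[-0.25,0,0]]]
1 err 0.1378824124730177 mm
[[[0,0.73,0.44],[-0.11,0,0]]]
1 err 0.11535595077689807 mm
[[[0,0.67,0.51],[0,0,0]]]
```

Call:
servo_tool(
  motion=[
    [[0,0.03,-0.75],[-0.25,0,0]],
    [[0,0.2,-0.83],[-0.25,0,0]],
    [[0,0.31,-0.79],[-0.25,0,0]],
    [[0,0.41,-0.76],[-0.25,0,0]],
    [[0,0.5,-0.7],[-0.25,0,0]],
    [[0,0.58,-0.64],[-0.25,0,0]],
  ],
)

```text
time: 4.07
tool_pos: [0.4491, 0.0018, 0.1819]
orientation: [[-0.136, 0.973, 0.184], [0.991, 0.134, 0.025], [-0.0, 0.185, -0.983]]
ft_force: [27.1, 2.8, -21.1]
finger_gap: 0.011
grip_force: 30.0
```

Call:
servo_tool(
  motion=[
    [[0,0.13,0.15],[0,0,0]],
    [[0,0,0],[0,0,0]],
  ],
)

```text
time: 4.23
tool_pos: [0.4479, 0.0017, 0.1785]
orientation: [[-0.137, 0.976, 0.171], [0.991, 0.135, 0.023], [-0.0, 0.173, -0.985]]
ft_force: [-29.4, -6.1, 19.4]
finger_gap: 0.011
grip_force: 30.0
```

Call:
servo_tool(
  motion=[
    [[0,-0.06,-0.08],[0,0,0]],
    [[0,0.66,-0.56],[-0.25,0,0]],
    [[0,0.73,-0.48],[-0.25,0,0]],
    [[0,0,0],[0,0,0]],
  ],
)

```text
time: 4.57
tool_pos: [0.4728, 0.0052, 0.2075]
orientation: [[-0.137, 0.961, 0.239], [0.991, 0.133, 0.033], [-0.0, 0.241, -0.971]]
ft_force: [-11.3, -0.7, 8.7]
finger_gap: 0.0109
grip_force: 30.0
```

Call:
servo_tool(
  motion=[
    [[0,0.74,-0.44],[-0.25,0,0]],
    [[0,0.83,-0.28],[-0.25,0,0]],
    [[0,0.85,-0.18],[-0.25,0,0]],
    [[0,0,0],[0,0,0]],
  ],
)

```text
time: 4.9
tool_pos: [0.5144, 0.0109, 0.2367]
orientation: [[-0.137, 0.936, 0.323], [0.991, 0.129, 0.044], [-0.0, 0.326, -0.945]]
ft_force: [-6.1, -0.3, 10.4]
finger_gap: 0.011
grip_force: 30.0
```

Call:
servo_tool(
  motion=[
    [[0,0.86,-0.13],[-0.25,0,0]],
    [[0,0.87,0.03],[-0.25,0,0]],
    [[0,0.86,0.14],[-0.25,0,0]],
    [[0,0,0],[0,0,0]],
  ],
)

```text
time: 5.23
tool_pos: [0.5626, 0.0176, 0.2533]
orientation: [[-0.137, 0.904, 0.405], [0.991, 0.125, 0.056], [0.0, 0.409, -0.913]]
ft_force: [-1.9, 0.9, 6.4]
finger_gap: 0.0108
grip_force: 30.0
```

Call:
servo_tool(
  motion=[
    [[0,0.84,0.25],[-0.25,0,0]],
    [[0,0.8,0.34],[-0.25,0,0]],
    [[0,0.73,0.43],[-0.1,0,0]],
    [[0,0.67,0.5],[0,0,0]],
    [[0,0,0],[0,0,0]],
  ],
)

```text
time: 5.65
tool_pos: [0.6301, 0.027, 0.2521]
orientation: [[-0.137, 0.874, 0.467], [0.991, 0.121, 0.065], [0.0, 0.471, -0.882]]
ft_force: [-0.4, 0.4, 3.5]
finger_gap: 0.0113
grip_force: 30.0
```

Run:
```python
from h import *
s=r.read_state();R=np.array(s['orientation']);g=np.array(s['tool_pos'])-.019*R[:,2];d=g-box(.065,0,.1)
print(d,'lid angle',np.arctan2(d[2],-(d@[np.cos(YAW),np.sin(YAW),0]))-.0287,s['joints'],s['ft_force'])
```

```text
[0.0358 0.0042 0.1688] lid angle 1.7526853937162568 [-0.0539  0.185   1.6288  0.1199  0.8485 -0.2485] [-0.3676  0.3633  3.5482]
```

Call:
servo_tool(
  motion=[
    [[0,0,0],[0,0,0]],
    [[0,0,0],[0,0,0]],
    [[0,0,0],[0,0,0]],
    [[0,0,-0.5],[0,0,0]],
    [[0,0,-1],[0,0,0]],
    [[0,0,-1],[0,0,0]],
    [[0,0,-1],[0,0,0]],
    [[0,0,-0.5],[0,0,0]],
  ],
  grip=-0.36,
)

```text
time: 6.32
tool_pos: [0.591, 0.0213, 0.3267]
orientation: [[-0.136, 0.872, 0.471], [0.991, 0.12, 0.064], [-0.001, 0.475, -0.88]]
ft_force: [0.9, -0.1, 0.6]
finger_gap: 0.0301
grip_force: 0.0
```

Run:
```python
from h import *
s=r.read_state();print(s['ft_force'],s['tool_pos'])
st=plan([(box(-.06,0,.30),ori(YAW,0),6)])
plan([(box(-.06,0,.24),ori(YAW+np.pi/2,0),15)],start=st)
```

```text
[ 0.8947 -0.1493  0.5622] [0.591  0.0213 0.3267]
6 err 11.238742008272729 mm
[[[0,-1,-0.32],[0.69,0,0]],[[0.01,-1,-0.23],[0.69,0,-0.01]],[[0.01,-1,-0.14],[0.69,0,0]],[[0,-1,-0.04],[0.69,0,-0.01]],[[0.01,-1,0.07],[0.68,0.01,-0.01]],[[0.01,-1,0.2],[0.69,0,0]]]
15 err 0.12588197410713595 mm
[[[0,-0.04,0.2],[0,0,-0.87]],[[0,-0.04,0.2],[0,0,-0.87]],[[0.01,-0.04,0.2],[0,0,-0.87]],[[0.01,-0.03,0.2],[0,0,-0.87]],[[0.02,-0.03,0.2],[0,0,-0.87]],[[0.02,-0.03,0.2],[0,0,-0.87]],[[0.02,-0.03,0.2],[0,0,-0.87]],[[0.02,-0.03,0.21],[0,0,-0.88]],[[0.03,-0.03,0.2],[0,0,-0.87]],[[0.03,-0.02,0.21],[0,0,-0.88]]]
[[[0.03,-0.02,0.2],[0,0,-0.87]],[[0.03,-0.01,0.21],[0,0,-0.88]],[[0.04,-0.01,0.2],[0,0,-0.87]],[[0.04,-0.01,0.21],[0,0,-0.88]],[[0.03,-0.01,0.2],[0,0,-0.87]]]
```

Call:
servo_tool(
  motion=[
    [[0,-1,-0.3],[0.7,0,0]],
    [[0,-1,-0.2],[0.7,0,0]],
    [[0,-1,-0.1],[0.7,0,0]],
    [[0,-1,0],[0.7,0,0]],
    [[0,-1,0.1],[0.7,0,0]],
    [[0,-1,0.2],[0.6,0,0]],
  ],
  grip=0,
)

```text
time: 6.82
tool_pos: [0.4734, 0.0051, 0.2957]
orientation: [[-0.136, 0.991, -0.004], [0.991, 0.136, -0.001], [-0.0, -0.004, -1.0]]
ft_force: [-1.3, -0.2, 0.2]
finger_gap: 0.0469
grip_force: 0.0
```

Call:
servo_tool(
  motion=[
    [[0,-0.1,0.2],[0,0,-0.9]],
    [[0,-0.1,0.2],[0,0,-0.9]],
    [[0,-0.1,0.2],[0,0,-0.9]],
    [[0,0,0.2],[0,0,-0.9]],
    [[0,0,0.2],[0,0,-0.9]],
    [[0,0,0.2],[0,0,-0.9]],
    [[0,0,0.2],[0,0,-0.9]],
    [[0,0,0.2],[0,0,-0.9]],
    [[0,0,0.2],[0,0,-0.9]],
    [[0,0,0.2],[0,0,-0.9]],
  ],
)

```text
time: 7.65
tool_pos: [0.4683, 0.0038, 0.2553]
orientation: [[-0.94, 0.342, -0.0], [0.342, 0.94, -0.0], [0.0, -0.0, -1.0]]
ft_force: [0.2, -0.6, 0.3]
finger_gap: 0.0466
grip_force: 0.0
```

Call:
servo_tool(
  motion=[
    [[0,0,0.2],[0,0,-0.85]],
    [[0,0,0.2],[0,0,-0.85]],
    [[0,0,0.2],[0,0,-0.85]],
    [[0,0,0.2],[0,0,-0.85]],
    [[0,0,0.2],[0,0,-0.7]],
    [[0,0,0],[0,0,0]],
  ],
)

```text
time: 8.15
tool_pos: [0.4681, 0.0038, 0.2349]
orientation: [[-0.99, -0.142, -0.001], [-0.142, 0.99, 0.0], [0.001, 0.0, -1.0]]
ft_force: [-0.2, -0.3, 0.1]
finger_gap: 0.0469
grip_force: 0.0
```

Run:
```python
from h import *
ci=r.camera_info('wrist');im=r.camera('wrist');cv2.imwrite('pics/w2.png',im[:,:,::-1])
s=r.read_state();print(s['time'],s['tool_pos'],s['orientation'],s['joints'],s['ft_force'],s['finger_gap'])
print(proj(ci,tf(BX,BY,YAW,[[a,b,.1] for a in(-.065,.065) for b in(-.051,.051)]+[[-.03,0,.078],[.03,0,.078]])))
```

```text
8.2 [0.4683 0.0038 0.2353] [[-0.9907 -0.1363 -0.0006]
 [-0.1363  0.9907  0.    ]
 [ 0.0006  0.0001 -1.    ]] [-0.07    0.0928  1.6982  0.      1.3512 -1.7775] [-1.0305 -0.7846 -0.2137] 0.04726035461708346
[[274.1817 181.616 ]
 [367.7602 181.6398]
 [278.3898 287.4421]
 [363.0295 287.4757]
 [320.7521 206.6693]
 [320.6449 252.8413]]
```

View pics/w2.png

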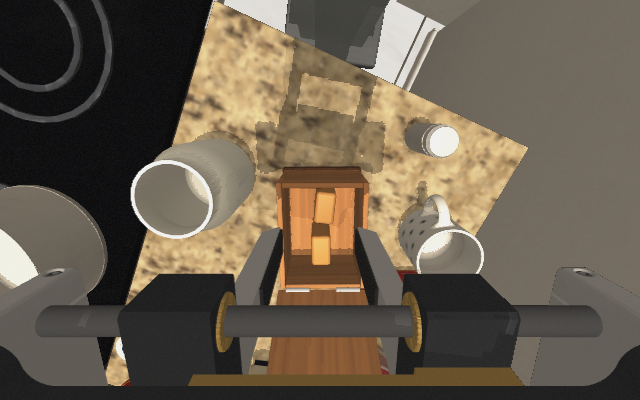

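The lid stands open (underside visible at the bottom). The rusk tops are at about (325,207) for the front one, slightly turned, and (320,251) for the rear one. The jar mouth is at about (172,199).

Run:
```python
from h import *
ci=r.camera_info('wrist');im=cv2.imread('pics/w2.png');hsv=cv2.cvtColor(im,cv2.COLOR_BGR2HSV)
sub=im[185:285,280:365];m=np.zeros(im.shape[:2],np.uint8)
m[187:275,288:358]=(hsv[187:275,288:358,2]>205)*255
n,lab,st,ce=cv2.connectedComponentsWithStats(m)
for i in range(1,n):
    if st[i,4]<60:continue
    pts=np.argwhere(lab==i)[:,::-1].astype(float)
    W=np.array([atz(ci,p,.078)[:2] for p in pts]).astype(np.float32)*1000
    (c,wh,a)=cv2.minAreaRect(W);c=np.array(c)/1000-[BX,BY]
    e=np.array([[np.cos(YAW),np.sin(YAW)],[-np.sin(YAW),np.cos(YAW)]])
    print(st[i],'world',np.array(c)+[BX,BY],'boxframe',e@c,wh,a)
print('jar',[atz(ci,p,.145) for p in((172,199.5),)],'mug',atz(ci,(448,257),.091))
z=cv2.resize(im[180:290,265:380],None,fx=4,fy=4,interpolation=cv2.INTER_CUBIC);mz=cv2.resize(m[180:290,265:380],None,fx=3,fy=3)
cv2.imwrite('pics/z2.png',np.hstack([z,cv2.copyMakeBorder(cv2.cvtColor(mz,8),0,z.shape[0]-mz.shape[0],0,0,0)]))
```

```text
[ 290  189   23   61 1018] world [ 0.5113 -0.0132] boxframe [-0.0131 -0.024 ] (76.68450927734375, 26.3761043548584) 8.408059120178223
[ 330  188   24   61 1155] world [0.5035 0.0352] boxframe [-0.0141  0.025 ] (76.40853881835938, 27.920135498046875) 7.770878791809082
[315 193  20  31 506] world [0.4929 0.0124] boxframe [-0.0279  0.004 ] (37.02922058105469, 20.505115509033203) 2.052940845489502
[312 237  18  28 493] world [0.5484 0.0157] boxframe [ 0.0276 -0.0006] (36.55218505859375, 21.391048431396484) 7.772706508636475
jar [array([ 0.4841, -0.1364,  0.145 ])] mug [0.5298 0.168  0.091 ]
```

View pics/z2.png

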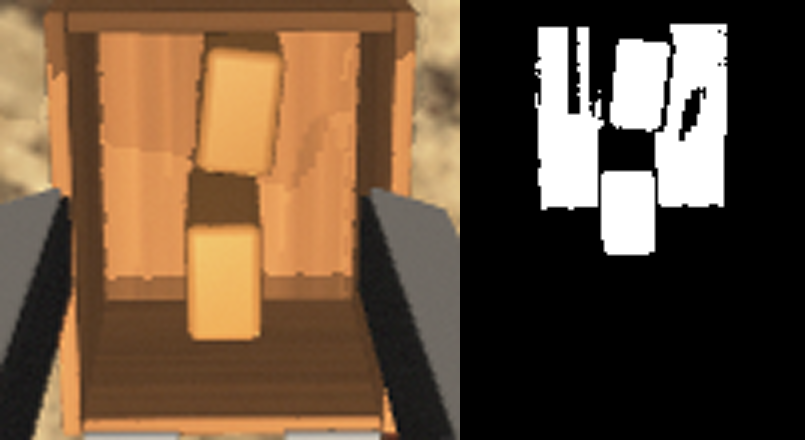

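Run:
```python
from h import *
Q=ori(.036+np.pi/2,0)
st=plan([([.4929,.0124,.20],Q,2),([.4929,.0124,.043],Q,9)])
st=plan([([.4929,.0124,.043+.17],Q,9),([.4835,-.1365,.213],Q,8),([.4835,-.1365,.075],Q,9)],start=st)
```

```text
2 err 0.08180721734665501 mm
[[[-0.64,0.13,0.88],[0,0,0.42]],[[-0.63,0.16,0.88],[0,0,0.42]]]
9 err 0.13234307944467938 mm
[[[0,0,0.87],[0,0,0]],[[0,0,0.87],[0,0,0]],[[0,0,0.87],[0,0,0]],[[0,0,0.87],[0,0,0]],[[0,0,0.87],[0,0,0]],[[0,0,0.88],[0,0,0]],[[0,0,0.87],[0,0,0]],[[0,0,0.88],[0,0,0]],[[-0.01,0,0.87],[0,-0.01,0]]]
9 err 0.08106884996821692 mm
[[[0,0,-0.94],[0,0,0]],[[0,0,-0.94],[0,0,0]],[[0,0,-0.95],[0,0,0]],[[0,0,-0.94],[0,0,0]],[[0,0,-0.95],[0,0,0]],[[0,0,-0.94],[0,0,0]],[[0,0,-0.95],[0,0,0]],[[0,0,-0.94],[0,0,0]],[[0,0,-0.95],[0,0,0]]]
8 err 0.1279090052171815 mm
[[[0.09,-0.93,0],[0,0,0]],[[0.09,-0.93,0],[0,0,0]],[[0.09,-0.93,0],[0,0,0]],[[0.09,-0.93,0],[0,0,0]],[[0.09,-0.93,0],[0,0,0]],[[0.1,-0.93,0],[0,0,0]],[[0.09,-0.92,0],[0,0,0]],[[0.1,-0.93,0],[0,0,0]]]
9 err 0.10201553490795782 mm
[[[0,0,0.77],[0,0,0]],[[0,0,0.77],[0,0,0]],[[0,0,0.77],[0,0,0]],[[0,0,0.77],[0,0,0]],[[0,0,0.76],[0,0,0]],[[0,0,0.77],[0,0,0]],[[0,0,0.76],[0,0,0]],[[0,0,0.77],[0,0,0]],[[0,0,0.76],[0,0,0]]]
```

Call:
servo_tool(
  motion=[
    [[-0.64,0.13,0.88],[0,0,0.42]],
    [[-0.63,0.16,0.88],[0,0,0.42]],
    [[0,0,0.8],[0,0,0]],
    [[0,0,0.8],[0,0,0]],
    [[0,0,0.8],[0,0,0]],
    [[0,0,0.8],[0,0,0]],
    [[0,0,0],[0,0,0]],
  ],
  grip=-0.1,
)

```text
time: 8.78
tool_pos: [0.492, 0.0125, 0.1339]
orientation: [[-0.999, -0.034, -0.004], [-0.034, 0.999, 0.0], [0.004, 0.0, -1.0]]
ft_force: [-1.2, -0.8, -0.3]
finger_gap: 0.0422
grip_force: 0.0
```

Call:
servo_tool(
  motion=[
    [[0,0,0.8],[0,0,0]],
    [[0,0,0.8],[0,0,0]],
    [[0,0,0.8],[0,0,0]],
    [[0,0,0.8],[0,0,0]],
    [[0,0,0.8],[0,0,0]],
    [[0,0,0.65],[0,0,0]],
    [[0,0,0],[0,0,0]],
  ],
)

```text
time: 9.37
tool_pos: [0.4926, 0.0125, 0.0421]
orientation: [[-0.999, -0.035, -0.002], [-0.035, 0.999, 0.0], [0.002, 0.0, -1.0]]
ft_force: [-0.6, 0.1, -0.2]
finger_gap: 0.0422
grip_force: 0.0
```

Call:
servo_tool(
  motion=[
    [[0,0,0],[0,0,0]],
    [[0,0,0],[0,0,0]],
    [[0,0,0],[0,0,0]],
    [[0,0,0],[0,0,0]],
    [[0,0,0],[0,0,0]],
    [[0,0,0],[0,0,0]],
  ],
  grip=-1,
)

```text
time: 9.87
tool_pos: [0.4939, 0.0125, 0.0443]
orientation: [[-0.999, -0.037, 0.002], [-0.037, 0.999, -0.0], [-0.002, -0.0, -1.0]]
ft_force: [-1.4, 0.8, 6.7]
finger_gap: 0.0239
grip_force: 30.0
```

Call:
servo_tool(
  motion=[
    [[0,0,-0.5],[0,0,0]],
    [[0,0,-0.9],[0,0,0]],
    [[0,0,-1],[0,0,0]],
    [[0,0,-1],[0,0,0]],
    [[0,0,-1],[0,0,0]],
    [[0,0,-1],[0,0,0]],
    [[0,0,-1],[0,0,0]],
    [[0,0,-1],[0,0,0]],
    [[0,0,-1],[0,0,0]],
    [[0,0,-0.2],[0,0,0]],
  ],
)

```text
time: 10.7
tool_pos: [0.4941, 0.0125, 0.219]
orientation: [[-0.999, -0.037, 0.005], [-0.037, 0.999, -0.0], [-0.005, -0.0, -1.0]]
ft_force: [0.4, -0.6, 0.6]
finger_gap: 0.0237
grip_force: 30.0
```

Call:
servo_tool(
  motion=[
    [[0.1,-0.6,0],[0,0,0]],
    [[0.1,-0.9,0],[0,0,0]],
    [[0.1,-1,0],[0,0,0]],
    [[0.1,-1,0],[0,0,0]],
    [[0.1,-1,0],[0,0,0]],
    [[0.1,-1,0],[0,0,0]],
    [[0.1,-1,0],[0,0,0]],
    [[0.1,-0.9,0],[0,0,0]],
    [[0,0,0],[0,0,0]],
  ],
)

```text
time: 11.45
tool_pos: [0.4818, -0.1388, 0.2138]
orientation: [[-0.999, -0.035, -0.002], [-0.035, 0.999, 0.0], [0.002, 0.0, -1.0]]
ft_force: [-0.6, 0.8, -0.8]
finger_gap: 0.0236
grip_force: 30.0
```

Run:
```python
from h import *
ims=[r.camera(n) for n in('wrist','side')]
s=r.read_state();print(s['time'],s['tool_pos'],s['finger_gap'],s['grip_force'],s['ft_force'])
a=cv2.resize(ims[0][60:400,80:480],None,fx=1,fy=1);b=cv2.resize(ims[1][120:310,220:440],None,fx=1.8,fy=1.79)[:340]
cv2.imwrite('pics/w3.png',np.hstack([a,b])[:,:,::-1])
plan([([.4835,-.1365,.075],np.array(s['orientation']),9)])
```

```text
11.55 [ 0.4822 -0.1365  0.2142] 0.02400717785600204 29.999871253967285 [ 0.1132 -0.2239 -0.5644]
9 err 0.10703529042703488 mm
[[[-0.01,0,0.77],[0,0,0]],[[-0.01,0,0.77],[0,0,0]],[[-0.01,0,0.77],[0,0,0]],[[-0.01,0,0.77],[0,0,0]],[[-0.01,0,0.78],[0,0,0]],[[-0.01,0,0.77],[0,0,0]],[[-0.01,0,0.78],[0,0,0]],[[0,0,0.77],[0,0,0]],[[-0.01,-0.01,0.78],[0,0,0]]]
```

View pics/w3.png

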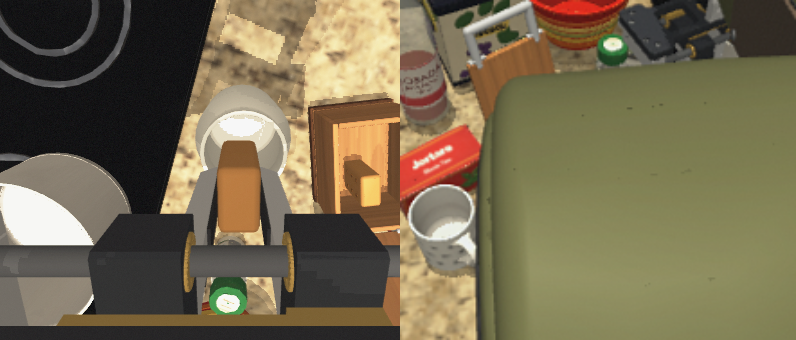

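The rusk (crop columns 217–262) hangs centred over the jar mouth (about 201–286), and the lid stands open in the side view. I'll lower it.

Call:
servo_tool(
  motion=[
    [[-0.05,0,0.5],[0,0,0]],
    [[0,0,0.7],[0,0,0]],
    [[0,0,0.7],[0,0,0]],
    [[0,0,0.7],[0,0,0]],
    [[0,0,0.5],[0,0,0]],
    [[0,0,0],[0,0,0]],
  ],
)

```text
time: 12.05
tool_pos: [0.4829, -0.135, 0.1506]
orientation: [[-0.999, -0.038, -0.004], [-0.038, 0.999, 0.001], [0.004, 0.001, -1.0]]
ft_force: [-0.0, 0.2, -0.7]
finger_gap: 0.0239
grip_force: 30.0
```

Call:
servo_tool(
  motion=[
    [[0,0,0.7],[0,0,0]],
    [[0,0,0.8],[0,0,0]],
    [[0,0,0.8],[0,0,0]],
    [[0,0,0.8],[0,0,0]],
    [[0,0,0.7],[0,0,0]],
    [[0,0,0.2],[0,0,0]],
    [[0,0,0],[0,0,0]],
  ],
)

```text
time: 12.63
tool_pos: [0.4836, -0.1356, 0.0727]
orientation: [[-0.999, -0.038, -0.001], [-0.038, 0.999, 0.0], [0.001, 0.0, -1.0]]
ft_force: [0.8, -0.1, -0.2]
finger_gap: 0.0237
grip_force: 30.0
```

Call:
servo_tool(
  motion=[
    [[0,0,0],[0,0,0]],
    [[0,0,0],[0,0,0]],
    [[0,0,0],[0,0,0]],
    [[0,0,0],[0,0,0]],
  ],
  grip=-0.28,
)

```text
time: 12.97
tool_pos: [0.4842, -0.136, 0.0739]
orientation: [[-0.999, -0.037, 0.001], [-0.037, 0.999, -0.0], [-0.001, -0.0, -1.0]]
ft_force: [0.5, -0.2, 0.5]
finger_gap: 0.0338
grip_force: 0.0
```

Call:
servo_tool(
  motion=[
    [[0,0,-0.5],[0,0,0]],
    [[0,0,-0.9],[0,0,0]],
    [[0,0,-1],[0,0,0]],
    [[0,0,-1],[0,0,0]],
    [[0,0,-1],[0,0,0]],
    [[0,0,-1],[0,0,0]],
    [[0,0,-1],[0,0,0]],
    [[0,0,-0.8],[0,0,0]],
    [[0,0,0],[0,0,0]],
  ],
)

```text
time: 13.72
tool_pos: [0.4848, -0.1363, 0.2212]
orientation: [[-0.999, -0.037, 0.005], [-0.037, 0.999, -0.002], [-0.005, -0.002, -1.0]]
ft_force: [0.5, 0.5, 0.4]
finger_gap: 0.0336
grip_force: 0.0
```

Run:
```python
from h import *
im=r.camera('wrist');cv2.imwrite('pics/w4.png',im[100:400,130:530,::-1])
s=r.read_state();print(s['time'],s['tool_pos'],s['finger_gap'],s['ft_force'])
Q=ori(.136+np.pi/2,0)
plan([([.5445,.0152,.19],Q,8),([.5445,.0152,.046],Q,8)])
```

```text
13.7667 [ 0.4843 -0.1361  0.219 ] 0.03392540927552702 [ 0.1905  0.6067 -0.0342]
8 err 0.023480057934049482 mm
[[[-0.41,0.93,0.18],[0,0,-0.1]],[[-0.42,0.93,0.18],[0,0,-0.1]],[[-0.43,0.92,0.18],[0,0,-0.1]],[[-0.45,0.92,0.18],[0,0.01,-0.1]],[[-0.45,0.91,0.18],[0,0,-0.11]],[[-0.47,0.9,0.18],[0,0.01,-0.1]],[[-0.48,0.9,0.18],[-0.01,0,-0.11]],[[-0.49,0.89,0.19],[0,0.01,-0.1]]]
8 err 0.07475301667796942 mm
[[[0,0,0.9],[0,0,0]],[[0,0,0.9],[0,0,0]],[[0,0,0.9],[0,0,0]],[[0,0,0.9],[0,0,0]],[[0,0,0.9],[0,0,0]],[[0,0,0.9],[0,0,0]],[[0,0,0.9],[0,0,0]],[[0,0,0.9],[0,0,0]]]
```

View pics/w4.png

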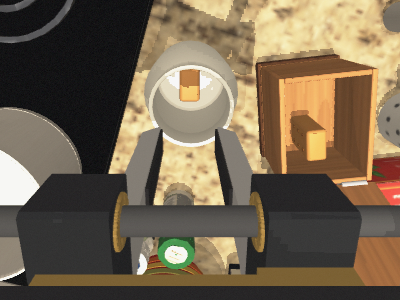

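The first rusk is in the jar (crop 190,87) and the jar is still upright. The rear rusk is at crop (315,140). I'll fetch that one now.

Call:
servo_tool(
  motion=[
    [[-0.4,0.93,0.15],[0,0,-0.1]],
    [[-0.42,0.93,0.15],[0,0,-0.1]],
    [[-0.43,0.92,0.15],[0,0,-0.1]],
    [[-0.45,0.92,0.2],[0,0,-0.1]],
    [[-0.45,0.91,0.2],[0,0,-0.1]],
    [[-0.47,0.9,0.2],[0,0,-0.1]],
    [[-0.48,0.9,0.2],[0,0,-0.1]],
    [[-0.5,0.9,0.2],[0,0,-0.1]],
    [[0,0,0],[0,0,0]],
  ],
  grip=-0.1,
)

```text
time: 14.52
tool_pos: [0.5439, 0.0181, 0.1862]
orientation: [[-0.991, -0.136, -0.003], [-0.136, 0.991, 0.001], [0.003, 0.001, -1.0]]
ft_force: [-0.5, 0.0, 0.6]
finger_gap: 0.0421
grip_force: 0.0
```

Call:
servo_tool(
  motion=[
    [[0,0,0.8],[0,0,0]],
    [[0,0,0.8],[0,0,0]],
    [[0,0,0.8],[0,0,0]],
    [[0,0,0.8],[0,0,0]],
    [[0,0,0.4],[0,0,0]],
    [[0,0,0],[0,0,0]],
  ],
)

```text
time: 15.02
tool_pos: [0.5429, 0.0152, 0.1142]
orientation: [[-0.991, -0.133, -0.004], [-0.133, 0.991, 0.0], [0.004, 0.001, -1.0]]
ft_force: [0.0, -0.6, 0.4]
finger_gap: 0.0425
grip_force: 0.0
```

Run:
```python
from h import *
s=r.read_state();print(s['time'],s['tool_pos'],s['finger_gap'],s['ft_force'])
plan([([.5445,.0152,.046],ori(.136+np.pi/2,0),5)])
```

```text
15.0167 [0.5429 0.0152 0.1142] 0.042516925389988004 [ 0.041  -0.6363  0.424 ]
5 err 0.11792773293701957 mm
[[[-0.02,0,0.68],[0,-0.01,-0.01]],[[-0.02,0,0.68],[0,0,0]],[[-0.02,0,0.68],[0,-0.01,-0.01]],[[-0.01,-0.01,0.68],[0,0,0]],[[-0.02,0,0.69],[0.01,-0.01,-0.01]]]
```

Call:
servo_tool(
  motion=[
    [[0,0,0.6],[0,0,0]],
    [[0,0,0.7],[0,0,0]],
    [[0,0,0.6],[0,0,0]],
    [[0,0,0],[0,0,0]],
  ],
)

```text
time: 15.35
tool_pos: [0.5431, 0.0154, 0.0765]
orientation: [[-0.991, -0.133, -0.003], [-0.133, 0.991, 0.0], [0.003, 0.0, -1.0]]
ft_force: [0.0, 0.3, -0.1]
finger_gap: 0.042
grip_force: 0.0
```

Call:
servo_tool(
  motion=[
    [[0,0,0.6],[0,0,0]],
    [[0,0,0.6],[0,0,0]],
    [[0,0,0.2],[0,0,0]],
    [[0,0,0],[0,0,0]],
  ],
)

```text
time: 15.68
tool_pos: [0.5434, 0.0156, 0.0489]
orientation: [[-0.991, -0.133, -0.002], [-0.133, 0.991, 0.0], [0.002, 0.0, -1.0]]
ft_force: [-0.7, 0.6, 0.3]
finger_gap: 0.0424
grip_force: 0.0
```

Call:
servo_tool(
  motion=[
    [[0,0,0],[0,0,0]],
    [[0,0,0],[0,0,0]],
    [[0,0,0],[0,0,0]],
    [[0,0,0],[0,0,0]],
    [[0,0,0],[0,0,0]],
    [[0,0,0],[0,0,0]],
  ],
  grip=-1,
)

```text
time: 16.18
tool_pos: [0.5443, 0.0156, 0.0506]
orientation: [[-0.991, -0.133, 0.001], [-0.133, 0.991, -0.0], [-0.001, -0.0, -1.0]]
ft_force: [-0.7, -0.6, 3.7]
finger_gap: 0.0238
grip_force: 30.0
```

Call:
servo_tool(
  motion=[
    [[0.1,0,-0.5],[0,0,0]],
    [[0.1,0,-0.9],[0,0,0]],
    [[0,0,-1],[0,0,0]],
    [[0,0,-1],[0,0,0]],
    [[0,0,-1],[0,0,0]],
    [[0,0,-1],[0,0,0]],
    [[0,0,-1],[0,0,0]],
    [[0,0,-1],[0,0,0]],
    [[0,0,-1],[0,0,0]],
    [[0,0,0],[0,0,0]],
  ],
)

```text
time: 17.02
tool_pos: [0.541, 0.015, 0.2225]
orientation: [[-0.991, -0.133, 0.006], [-0.133, 0.991, -0.0], [-0.006, -0.001, -1.0]]
ft_force: [0.1, -0.3, 0.1]
finger_gap: 0.0237
grip_force: 30.0
```

Run:
```python
from h import *
s=r.read_state();print(s['time'],s['tool_pos'],s['finger_gap'],s['ft_force'])
plan([([.485,-.1365,.215],ori(.036+np.pi/2,0),8)])
```

```text
17.0167 [0.541  0.015  0.2225] 0.02371134873163668 [ 0.0753 -0.2956  0.0979]
8 err 0.09452220914393779 mm
[[[0.47,-0.89,0.05],[0,0.01,0.1]],[[0.46,-0.9,0.05],[0,0.01,0.1]],[[0.45,-0.9,0.05],[0,0,0.1]],[[0.44,-0.91,0.04],[0,0.01,0.1]],[[0.43,-0.91,0.05],[0,0,0.1]],[[0.42,-0.92,0.04],[0,0.01,0.1]],[[0.41,-0.93,0.05],[0,0,0.11]],[[0.4,-0.93,0.04],[-0.01,0.01,0.1]]]
```

Call:
servo_tool(
  motion=[
    [[0.47,-0.89,0.05],[0,0,0.1]],
    [[0.46,-0.9,0.05],[0,0,0.1]],
    [[0.45,-0.9,0.05],[0,0,0.1]],
    [[0.44,-0.91,0],[0,0,0.1]],
    [[0.43,-0.91,0],[0,0,0.1]],
    [[0.42,-0.92,0],[0,0,0.1]],
    [[0.41,-0.93,0],[0,0,0.1]],
    [[0.4,-0.93,0],[0,0,0.1]],
    [[0,0,0],[0,0,0]],
    [[0,0,0],[0,0,0]],
  ],
)

```text
time: 17.85
tool_pos: [0.4836, -0.1369, 0.2147]
orientation: [[-0.999, -0.036, -0.001], [-0.036, 0.999, 0.0], [0.001, 0.0, -1.0]]
ft_force: [0.2, 0.3, -1.1]
finger_gap: 0.0237
grip_force: 30.0
```

Run:
```python
from h import *
im=r.camera('wrist');cv2.imwrite('pics/w5.png',im[100:400,130:530,::-1])
s=r.read_state();print(s['time'],s['tool_pos'],s['finger_gap'],s['ft_force'])
```

```text
17.9 [ 0.4839 -0.1363  0.2148] 0.023815177930378212 [ 0.2655 -0.3601 -0.1278]
```

View pics/w5.png

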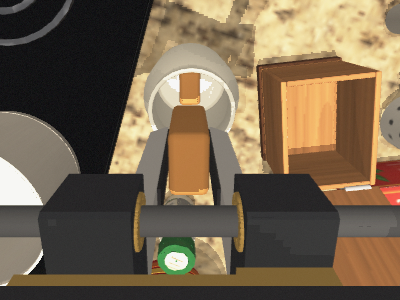

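The second rusk is held centred over the mouth, with the first standing inside at crop (190,87) and the box empty. A stack would still be below the rim (126 against 145 mm), so I'll lower it to just above the first.

Call:
servo_tool(
  motion=[
    [[0,0,0.5],[0,0,0]],
    [[0,0,0.7],[0,0,0]],
    [[0,0,0.7],[0,0,0]],
    [[0,0,0.7],[0,0,0]],
    [[0,0,0.5],[0,0,0]],
    [[0,0,0],[0,0,0]],
  ],
)

```text
time: 18.4
tool_pos: [0.4832, -0.1356, 0.1507]
orientation: [[-0.999, -0.038, -0.003], [-0.038, 0.999, 0.001], [0.003, 0.001, -1.0]]
ft_force: [-0.1, -0.2, -0.3]
finger_gap: 0.0241
grip_force: 30.0
```

Call:
servo_tool(
  motion=[
    [[0,0,0.5],[0,0,0]],
    [[0,0,0.6],[0,0,0]],
    [[0,0,0.6],[0,0,0]],
    [[0,0,0.5],[0,0,0]],
    [[0,0,0],[0,0,0]],
  ],
)

```text
time: 18.82
tool_pos: [0.4834, -0.1362, 0.1074]
orientation: [[-0.999, -0.038, -0.002], [-0.038, 0.999, 0.001], [0.002, 0.001, -1.0]]
ft_force: [-0.1, 0.4, -0.5]
finger_gap: 0.0239
grip_force: 30.0
```

Call:
servo_tool(
  motion=[
    [[0,0,0],[0,0,0]],
    [[0,0,0],[0,0,0]],
    [[0,0,0],[0,0,0]],
    [[0,0,0],[0,0,0]],
    [[0,0,0],[0,0,0]],
  ],
  grip=-0.26,
)

```text
time: 19.23
tool_pos: [0.4843, -0.1366, 0.1096]
orientation: [[-0.999, -0.037, 0.001], [-0.037, 0.999, -0.0], [-0.001, -0.0, -1.0]]
ft_force: [-0.0, 1.1, -0.0]
finger_gap: 0.0349
grip_force: 0.0
```

Call:
servo_tool(
  motion=[
    [[0,0,-0.4],[0,0,0]],
    [[0,0,-0.8],[0,0,0]],
    [[0,0,-1],[0,0,0]],
    [[0,0,-1],[0,0,0]],
    [[0,0,-1],[0,0,0]],
    [[0,0,-1],[0,0,0]],
    [[0.5,0,-0.8],[0,0,0]],
    [[0.5,0,-0.8],[0,0,0]],
    [[0,0,0],[0,0,0]],
  ],
)

```text
time: 19.98
tool_pos: [0.464, -0.1376, 0.2489]
orientation: [[-0.999, -0.037, 0.005], [-0.037, 0.999, -0.002], [-0.005, -0.002, -1.0]]
ft_force: [0.2, -0.1, 0.9]
finger_gap: 0.0349
grip_force: 0.0
```

Run:
```python
from h import *
a=r.camera('wrist')[60:360,130:530];b=r.camera('scene')[170:330,190:450]
cv2.imwrite('pics/w6.png',np.hstack([a,cv2.resize(b,(400,300))])[:,:,::-1])
s=r.read_state();print(s['time'],s['tool_pos'],s['finger_gap'],s['ft_force'])
```

```text
20.0833 [ 0.4642 -0.1373  0.2456] 0.03494092943309714 [ 0.1829 -0.7485 -0.3907]
```

View pics/w6.png

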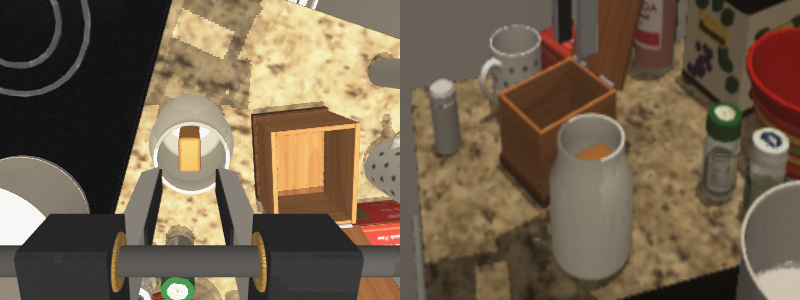

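The wrist view shows the second rusk's top at crop (189,150), inside the mouth. The scene view shows it below the rim at (595,152), with the jar, lid and bystanders in order. Handing in.

```bash
python3 -c "
from station import r
print(r.close_job())"
```

```text
the job is handed in; nothing more can be done
None
```

The job is handed in: the lid is open and standing by itself, and both rusks are in the upright jar, the second apparently resting on the first about 19 mm below the rim (reckoned from the sizes given, not measured). The shaker, mug and spice jars looked undisturbed in the last picture, and I was given no verdict.

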